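# Set the valves of a vacuum filtration manifold

## Task

Set the three valves of the filtration manifold before the pump hose goes on: all three blue levers were left part-way. Only the station with the steel funnel may draw, so push its lever fully open (in line with its branch pipe, pointing to the front) and push the levers of the two stations with red dust caps fully shut (across their pipes), because the caps do not seal. Push each lever gently with a fingertip, do not grip anything, and leave the funnel, the caps and everything else standing where it is.

Things in the scene. Friction and masses are not known exactly. Their poses are not given: they have to be found in the camera images.
- manifold: Fixed vacuum filtration manifold: white base plate 190 x 244 mm (top 12 mm up) with steel pipes. Origin on the table under the middle valve stem; z up, x away from the operator, y to his left along the three stations (y +90, 0, -90 mm). Header pipe along y at x -44 (top 51 mm up), gauge 38 mm wide (55 mm high) at its right end to y -146, valves at x 0, funnel seats at x +85 (46 mm wide, 70 mm high).
- funnel: Open steel filter funnel, 60 mm across, standing 50 mm above its seat (top 120 mm above the table), with a black ring at its foot and a white filter in it. Loose: its 19 mm spigot sits in the seat of one of the three stations, a different one from run to run. Origin on its axis at the top of the seat (70 mm above the table), z up.
- dust_cap_1: Red dust cap (49 mm across, 22 mm high with its knob), loose, sitting on the seat of one of the stations without the funnel. It does not seal. Origin on its axis at the top of the seat.
- dust_cap_2: The second red dust cap, the same, on the other station without the funnel.
- lever_left (a joint): Angle (rad) of the left station's blue valve lever. 0 = fully shut, across its pipe, pointing along the manifold's +y (left); 1.571 = fully open, in line with its pipe, pointing along the manifold's -x (to the front, over the header). Grows anticlockwise from above; a stop at each end; stays where left; steady friction 0.06 N m (1.25 N at 48 mm from the stem).
- stem_left (a point): Point on the vertical turning axis of the left lever, at the lever's mid-height (80 mm above the table). Below the lever stands the valve: a bonnet 19 mm across up to 73 mm, a body 33 mm across up to 53 mm above the table, on its branch pipe (18 mm, along x).
- lever_end_left (a point): End of the left lever on its centre line, 60 mm from the turning axis, 80 mm above the table (the rounded tip reaches to 65 mm). The blue sleeve is 15 mm wide, 12 mm high (74 to 86 mm above the table) and runs from 23 to 65 mm from the axis; it is free at both sides.
- seat_left (a point): Centre of the top of the left station's funnel seat, 85 mm behind the valve stem of the same station.
- lever_middle (a joint): Angle (rad) of the middle station's blue valve lever. 0 = fully shut, across its pipe, pointing along the manifold's +y (left); 1.571 = fully open, in line with its pipe, pointing along the manifold's -x (to the front, over the header). Grows anticlockwise from above; a stop at each end; stays where left; steady friction 0.06 N m (1.25 N at 48 mm from the stem).
- stem_middle (a point): Point on the vertical turning axis of the middle lever, at the lever's mid-height (80 mm above the table). Below the lever stands the valve: a bonnet 19 mm across up to 73 mm, a body 33 mm across up to 53 mm above the table, on its branch pipe (18 mm, along x).
- lever_end_middle (a point): End of the middle lever on its centre line, 60 mm from the turning axis, 80 mm above the table (the rounded tip reaches to 65 mm). The blue sleeve is 15 mm wide, 12 mm high (74 to 86 mm above the table) and runs from 23 to 65 mm from the axis; it is free at both sides.
- seat_middle (a point): Centre of the top of the middle station's funnel seat, 85 mm behind the valve stem of the same station.
- lever_right (a joint): Angle (rad) of the right station's blue valve lever. 0 = fully shut, across its pipe, pointing along the manifold's +y (left); 1.571 = fully open, in line with its pipe, pointing along the manifold's -x (to the front, over the header). Grows anticlockwise from above; a stop at each end; stays where left; steady friction 0.06 N m (1.25 N at 48 mm from the stem).
- stem_right (a point): Point on the vertical turning axis of the right lever, at the lever's mid-height (80 mm above the table). Below the lever stands the valve: a bonnet 19 mm across up to 73 mm, a body 33 mm across up to 53 mm above the table, on its branch pipe (18 mm, along x).
- lever_end_right (a point): End of the right lever on its centre line, 60 mm from the turning axis, 80 mm above the table (the rounded tip reaches to 65 mm). The blue sleeve is 15 mm wide, 12 mm high (74 to 86 mm above the table) and runs from 23 to 65 mm from the axis; it is free at both sides.
- seat_right (a point): Centre of the top of the right station's funnel seat, 85 mm behind the valve stem of the same station.
- reagent: Bystander: small amber reagent bottle with a blue cap, 46 mm across, 87 mm high, standing behind the manifold beside the microscope. Origin under its base.
- stereo_microscope: Fixed stereo microscope left of and partly behind the manifold, 352 x 289 mm, 434 mm high; its eyepieces reach 176 mm towards the robot from its origin (centre of its underside), at 365 to 435 mm height. Obstacle for the arm: come to the manifold round its front, close to the robot.
- vial: Bystander: capped glass vial with a white cap, 27 mm across, 64 mm high, standing to the right of the manifold. Origin under its base.
- counter: Bystander: white hand tally counter, 42 x 69 x 26 mm, lying left of the manifold in front of the microscope. Origin under its middle.

How it is judged:
By the outcome, as a careful person would: the job done as asked, in the order asked, and still so for the second after the job is handed in, with the robot touching nothing.
It also fails if it takes over 61 s, if anything falls off the work surface, if the arm or the gripper's body presses on something with over 40 N, if the wrist force passes 120 N, or if a joint passes its speed limit or range.

## Robot

A 7-joint arm with a two-finger parallel gripper is mounted at the origin on a cart in front of the work surface, level with it; the furniture and walls round the work are solid. World frame = base frame: x ahead of the robot, y to its left, z up, the work surface at z = 0. Lengths are in m, angles in degrees, forces in N, time in s.
With the tool pointing down it reaches from about 0.35 to 0.9 m from the base axis. Payload 7.2 kg.
Tool frame: the origin (TCP) lies at the very end of the fingers, on their centre line; the grasp point (between the pads) lies 19 mm behind it (r.grasp_offset is the distance from the TCP to the grasp point, in m); z points along the fingers, y is the line along which they close (so a half turn about z gives the same grasp; the last joint's range is limited). The gripper opens to 85 mm and grips with 20 to 120 N. Pads are 22 mm wide; open, the fingers measure 114 mm over their backs; the gripper's body (76 mm by 85 mm) begins 54 mm behind the grasp point. The pads swing forward as they close: fully open they stand 13 mm farther back than shut.
Start: joints at [-69.339, 23.554, -0.728, 91.456, 0.321, 64.991, -4.71], TCP at [0.26, 0.568, 0.231] pointing down, gripper open.
Joint ranges: [-169.25, 169.25], [-16.82, 113.86], [-84.01, 82.57], [7.8, 145.47], [-59.2, 239.2], [7.22, 106.19], [-163.78, 163.78]. Speed limits (degrees/s): [136.94, 136.94, 172.46, 172.46, 180, 180, 180].

## Interface

Orientations are given as [roll, pitch, yaw] about the fixed x, y, z axes, in that order (R = Rz(yaw) Ry(pitch) Rx(roll)).
In Python, from plant import r, kin, imaging, ticket gives the robot as it stands. Calls block until the motion is done:
- r.move_pose(position, orientation): joint-space move of the TCP to a pose.
- r.move_straight(position, rot=None, velocity=0.15, until_force=None): straight line of the TCP; rot=None keeps the orientation; velocity is the mean speed in m/s. With until_force (N) it stops when the force on the tool has changed by that much, and returns True; else False.
- r.set_joints(angles): joint-space move.
- r.command_gripper(opening, newtons=None): finger opening in m; newtons is the grip in N (None keeps the last); returns when the fingers have stopped.
- r.dwell(seconds).
- kin.solve_ik(position, orientation): joint angles nearest the present ones, or None.
- imaging.get_image(name): name is "side" or "top" or "wrist"; returns the picture (400x640x3 uint8, blue, green, red); there is no depth.
- imaging.camera_info(name): a dict with "fx", "fy", "cx", "cy" (pixels), "R" (3x3) and "t" (3): a world point X has camera coordinates R X + t. Camera axes: x right, y down, z forward; pixel columns grow to the right and rows downward; lengths in m; the calibration is good to about 2 mm. A picture is of the moment at which its call begins: read the wrist's pose just before it. camera_info takes no time and is no camera call; for the wrist camera it gives the pose at the moment of the call.
A pose or a line that the arm cannot do raises r.Unreachable and nothing moves.
- ticket.sign_off(): hands the job in; it is judged then, once.
Readings, each from a call of its own:
- r.read_time(): time.
- r.read_q(): joint angles.
- r.read_joint_vel(): joint speeds.
- r.read_joint_torque(): joint torques, N m.
- r.read_eef_pos(): TCP position.
- r.read_tool_rot(): TCP orientation.
- r.read_ft_force(): force on the tool from outside, world axes, zero at the start.
- r.read_torque(): the same for the moment, N m.
- r.read_grip_width(): finger opening in m.
- r.read_finger_force(): force on a finger pad.
Only numpy, scipy, OpenCV 4.12 (cv2) and the standard library are available. Lean on these libraries where they do the work, as an engineer would, in place of code of your own. Each camera call takes 0.05 s, during which the arm holds its last target. There are 200 camera calls.

## Working session

There is one attempt and no reset: what is moved stays moved. The work goes in short steps, each a Python script; the robot and the scene stay as the last script left them, time stands still between calls to the robot, and variables do not carry over. Pictures are saved under pics/ and viewed, at most 10 in all, crops included, and the job is handed in when it is done.

```bash
ls; mkdir -p pics; python3 - <<'E'
from plant import r,kin,imaging
import cv2,numpy as np
for n in("top","side"):
    im=imaging.get_image(n);cv2.imwrite(f"pics/{n}0.png",im)
    c=imaging.camera_info(n);print(n,c["fx"],c["cx"],c["cy"],(-np.array(c["R"]).T@c["t"]).round(3),np.array(c["R"]).round(3).tolist())
print(r.read_time(),r.read_tool_rot())
E
```

```text
pics
top 409.2231467709044 322.7341745261112 193.82706494350893 [ 0.462 -0.171  0.925] [[0.014, -1.0, -0.019], [-0.994, -0.011, -0.105], [0.105, 0.02, -0.994]]
side 416.23068325526094 325.25316806322917 206.2525597569762 [ 0.315 -1.172  0.488] [[0.968, -0.252, -0.009], [-0.099, -0.347, -0.933], [0.232, 0.903, -0.36]]
0.1 [-1.79919025e+02  5.52829357e-03  1.55435084e+02]
```

View pics/top0.png

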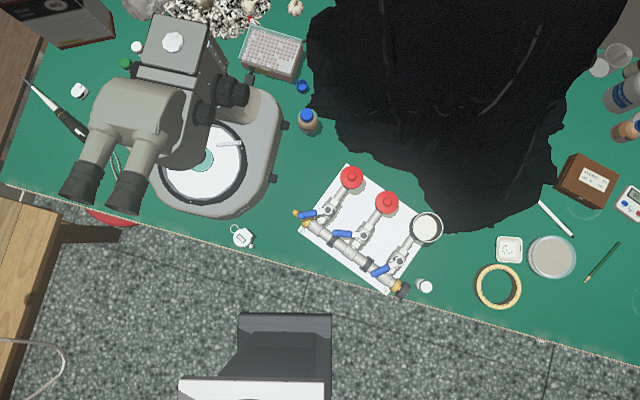

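View pics/side0.png

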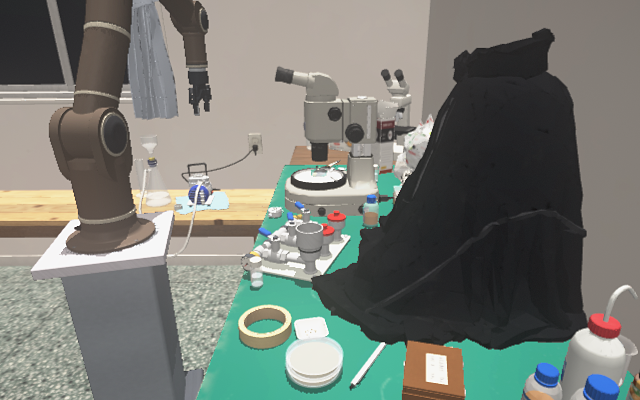

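```bash
cat > h.py <<'E'
import numpy as np,cv2
from plant import r,kin,imaging
def cast(c,uv,z):
    R=np.array(c["R"]);o=-R.T@np.array(c["t"])
    d=R.T@np.array([(uv[0]-c["cx"])/c["fx"],(uv[1]-c["cy"])/c["fy"],1])
    return o+d*(z-o[2])/d[2]
def blobs(im,col,amin):
    h=cv2.cvtColor(im,cv2.COLOR_BGR2HSV)
    if col=="red": m=cv2.inRange(h,(0,140,80),(8,255,255))|cv2.inRange(h,(172,140,80),(180,255,255))
    else: m=cv2.inRange(h,(104,130,60),(125,255,255))
    n,l,s,c=cv2.connectedComponentsWithStats(m)
    return [(c[i],s[i],np.argwhere(l==i)[:,::-1]) for i in range(1,n) if s[i,4]>=amin]
E
python3 - <<'E'
from h import *
im=cv2.imread("pics/top0.png");c=imaging.camera_info("top")
cv2.imwrite("pics/crop.png",cv2.resize(im[150:310,280:450],None,fx=3.7,fy=3.7,interpolation=cv2.INTER_CUBIC))
for col,z in(("red",.083),("blue",.086)):
    for ce,s,p in blobs(im,col,20):
        if 280<ce[0]<450 and ce[1]>150:
            e=cv2.minAreaRect(p.astype(np.float32));print(col,ce.round(1),s.tolist(),cast(c,ce,z).round(4),e)
E
```

```text
red [351.8 176.2] [341, 166, 22, 22, 348] [ 0.5883 -0.2134  0.083 ] ((351.5, 176.5), (21.0, 21.0), 90.0)
red [388.5 200.7] [376, 191, 22, 23, 285] [ 0.5382 -0.2893  0.083 ] ((387.0000305175781, 201.50001525878906), (21.466251373291016, 21.0190372467041), 63.43495178222656)
blue [306.8 213.8] [298, 210, 19, 9, 119] [ 0.5089 -0.1215  0.086 ] ((306.84613037109375, 213.73080444335938), (6.471832275390625, 18.631032943725586), 78.69007110595703)
blue [341.9 233.1] [332, 230, 20, 7, 108] [ 0.4704 -0.1939  0.086 ] ((341.5346984863281, 233.1534881591797), (19.2042179107666, 5.771215438842773), 5.710592269897461)
blue [380.2 270.6] [371, 264, 19, 13, 116] [ 0.3962 -0.2716  0.086 ] ((379.9000549316406, 270.8000183105469), (5.813776016235352, 18.782970428466797), 63.43495178222656)
```

View pics/crop.png

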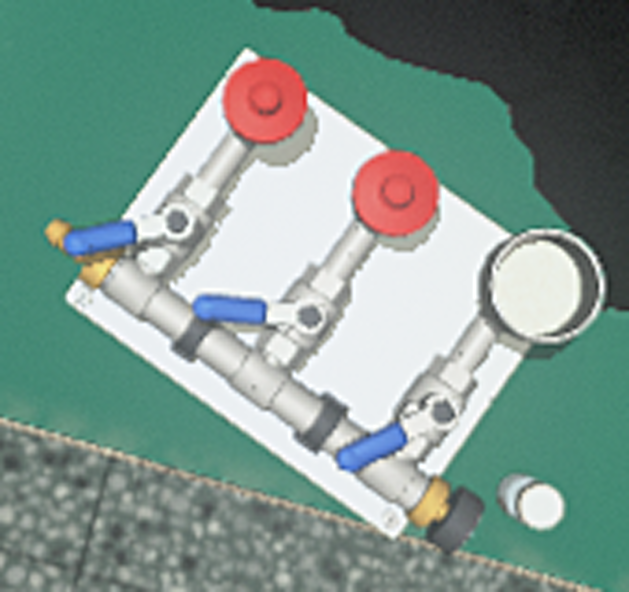

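The funnel is on the right station (rim centre at about crop (541,287)). The caps are on left and middle (crop (266,97) and (398,190)). Stem nuts are at crop (177,222), (311,317) and (442,411). All the levers are part-way: left about 48°, middle about 28°, right about 62°. Next I'll fit the manifold pose and check the route past the eyepieces.

```bash
cat >> h.py <<'E'
def fit(A,B):  # B = R A + t, 2D rigid
    ca,cb=A.mean(0),B.mean(0);a,b=A-ca,B-cb
    th=np.arctan2((a[:,0]*b[:,1]-a[:,1]*b[:,0]).sum(),(a*b).sum())
    R=np.array([[np.cos(th),-np.sin(th)],[np.sin(th),np.cos(th)]]);return th,R,cb-R@ca
E
python3 - <<'E'
from h import *
c=imaging.camera_info("top")
P=[((177,222),.088,(0,.09)),((311,317),.088,(0,0)),((442,411),.088,(0,-.09)),((266,97),.092,(.085,.09)),((398,190),.092,(.085,0)),((541,287),.12,(.085,-.09))]
B=np.array([cast(c,(u/3.7+280-.36,v/3.7+150-.36),z)[:2] for (u,v),z,_ in P]);A=np.array([m for *_,m in P])
th,R,t=fit(A,B);print("yaw",np.degrees(th),"t",t.round(4));print(((B-(A@R.T+t))*1000).round(1))
im=cv2.imread("pics/top0.png")
L=[b for b in blobs(im,"blue",20) if 280<b[0][0]<450 and b[0][1]>170]
for (ce,_,_),y in zip(L,(.09,0,-.09)):
    m=R.T@(cast(c,ce,.084)[:2]-t)-[0,y];print("lever",np.degrees(np.arctan2(-m[0],m[1])).round(1),np.hypot(*m).round(4))
for uv in((80,205),(125,212),(62,195),(150,190)):print("eye",cast(c,uv,.40).round(3),cast(c,uv,.365).round(3))
print("counter",cast(c,(243,237),.02).round(3), "vial",cast(c,(425,286),.06).round(3))
for rad in(.30,.33,.36,.4):
  for a in(65,10):
    a=np.radians(a)
    for z in(.2,.3):
        q=kin.solve_ik([rad*np.cos(a),rad*np.sin(a),z],[180,0,np.degrees(a)+90]);print(rad,z,None if q is None else np.round(q,1))
E
```

```text
yaw -35.13939953178313 t [ 0.4668 -0.2365]
[[-0.7 -1. ]
 [-0.2 -1.6]
 [ 1.6  0.7]
 [-0.4 -0.6]
 [ 0.4  0.1]
 [-0.7  2.5]]
lever 48.1 0.0425
lever 30.2 0.0427
lever 61.5 0.0427
eye [0.499 0.155 0.4  ] [0.502 0.177 0.365]
eye [0.491 0.096 0.4  ] [0.493 0.113 0.365]
eye [0.512 0.18  0.4  ] [0.515 0.204 0.365]
eye [0.52  0.065 0.4  ] [0.524 0.08  0.365]
counter [0.46  0.022 0.02 ] vial [ 0.364 -0.367  0.06 ]
0.3 0.2 [-70.   -7.6  -3.8 133.   -0.6  54.5  -8.4]
0.3 0.3 [-69.8 -13.9  -3.5 123.4  -0.9  70.4  -7.9]
0.3 0.2 [-47.2 -10.9  24.7 134.5   5.5  55.5 -16. ]
0.3 0.3 [-33.  -15.5  10.7 124.2   3.   71.1 -13.7]
0.33 0.2 [-69.9  -4.1  -3.3 130.1  -0.3  54.   -8.1]
0.33 0.3 [-69.9 -10.3  -3.  120.8  -0.6  69.5  -7.6]
0.33 0.2 [-45.7  -6.7  25.6 131.6   3.5  54.5 -12.4]
0.33 0.3 [-47.7 -14.   23.9 122.2   6.   70.7 -16.4]
0.36 0.2 [-69.7  -0.8  -3.  126.9  -0.   53.8  -7.7]
0.36 0.3 [-69.8  -6.9  -2.6 118.   -0.3  68.8  -7.3]
0.36 0.2 [-44.3  -2.7  26.2 128.4   1.5  54.   -9. ]
0.36 0.3 [-46.6 -10.   25.3 119.5   4.5  69.6 -13.3]
0.4 0.2 [-69.5   3.5  -2.5 122.6   0.2  54.   -7.2]
0.4 0.3 [-6.97e+01 -2.40e+00 -2.20e+00  1.14e+02 -1.00e-01  6.84e+01 -6.80e+00]
0.4 0.2 [-42.5   2.3  26.8 124.1  -1.3  53.8  -5. ]
0.4 0.3 [-45.5  -4.7  27.1 115.6   2.3  68.7  -9.3]
```

```bash
cat >> h.py <<'E'
TH=np.radians(-35.14);RM=np.array([[np.cos(TH),-np.sin(TH)],[np.sin(TH),np.cos(TH)]]);TM=np.array([.4668,-.2365])
RPY=[180,0,54.86]
def W(x,y,z): return [*(RM@[x,y]+TM),z]
E
python3 - <<'E'
from h import *
a=np.radians(65.4)
r.command_gripper(0.0,20)
q=kin.solve_ik([.37*np.cos(a),.37*np.sin(a),.25],[180,0,155.4]);r.set_joints(q)
q=np.array(r.read_q());q[0]=-35;r.set_joints(q.tolist());print(r.read_eef_pos(),r.read_time())
q[0]=26;r.set_joints(q.tolist());print(r.read_eef_pos(),r.read_tool_rot(),r.read_time())
r.move_pose(W(-.025,-.09+.048,.20),RPY);print(r.read_q(),r.read_time(),r.read_grip_width())
cv2.imwrite("pics/w1.png",imaging.get_image("wrist"))
E
```

```text
[0.31990658 0.18964392 0.25036627] 2.7583
[ 0.32077546 -0.18726198  0.25057154] [ 1.79894156e+02 -2.83698241e-02  5.96762784e+01] 4.1667
[ 26.43202975  12.82381318  -1.06456252 111.42058519   0.26340063
  55.88466189  -9.75280244] 4.7583 7.429951471311089e-05
```

View pics/w1.png

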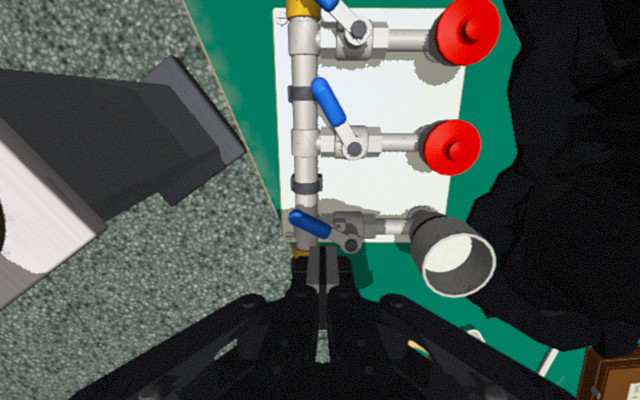

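The wrist view agrees: the funnel is at (455,260) on the right station and the caps are at (468,30) and (450,147). The stems are at (351,243), (355,149) and (359,31), and the fingertips are clear. I'll check those stems against the fit, then push the right lever.

```bash
python3 - <<'E'
from h import *
c=imaging.camera_info("wrist")
e=[]
for uv,y in(((351,243),-.09),((355,149),0),((359,31),.09)):
    d=(RM.T@(cast(c,uv,.088)[:2]-TM)-[0,y])*1000;e.append(d);print(d.round(1))
if np.abs(e).max()<6:
    r.move_straight(W(-.025,-.042,.068))
    r.move_straight(W(-.042,-.09+.030,.068),velocity=.06);print(r.read_ft_force())
    print(r.move_straight(W(-.045,-.09+.006,.068),velocity=.025,until_force=6),r.read_ft_force(),(RM.T@(np.array(r.read_eef_pos())[:2]-TM)-[0,-.09]))
    r.move_straight(W(-.043,-.09+.034,.068),velocity=.1);r.move_straight(W(-.045,-.056,.14))
    r.move_straight(W(-.05,-.15,.25),velocity=.25)
    cv2.imwrite("pics/w2.png",imaging.get_image("wrist"));print(r.read_time())
E
```

```text
[0.5 5.1]
[1.1 1. ]
[ 0.8 -2. ]
[ 0.30265792 -0.45668432  0.77578259]
True [2.11347758 1.20864988 1.2689664 ] [-0.04394006  0.01858143]
8.7083
```

View pics/w2.png

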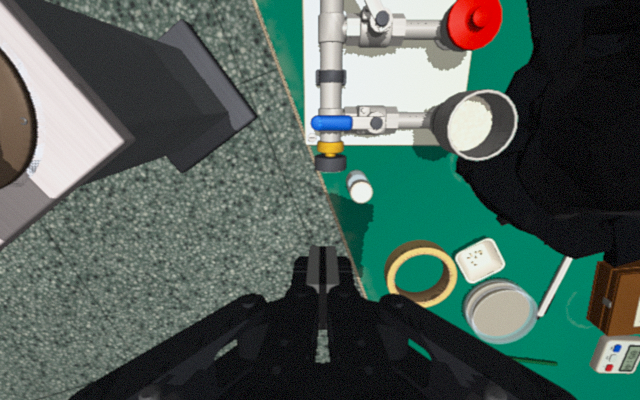

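The right lever (332,122) now lies along its pipe, and the stop came at 18.6 mm offset, against an expected 18.5. The funnel is still standing. Next are the middle and left levers.

```bash
python3 - <<'E'
from h import *
for y0,s in((0.,(-.050,.023)),(.09,(-.0545,.0066))):
    r.move_straight(W(s[0],y0+s[1],.14),velocity=.25)
    r.move_straight(W(s[0],y0+s[1],.068))
    r.move_straight(W(-.034,y0+.038,.068),velocity=.06);print(r.read_ft_force())
    print(r.move_straight(W(-.004,y0+.044,.068),velocity=.025,until_force=6),r.read_ft_force(),(RM.T@(np.array(r.read_eef_pos())[:2]-TM)-[0,y0]))
    r.move_straight(W(-.042,y0+.040,.068),velocity=.1);r.move_straight(W(-.045,y0+.04,.15))
r.move_straight(W(-.08,0,.25),velocity=.2)
r.move_straight(W(-.05,-.15,.30),velocity=.25)
cv2.imwrite("pics/w3.png",imaging.get_image("wrist"));cw=imaging.camera_info("wrist")
im=imaging.get_image("wrist")
for ce,s,p in blobs(im,"blue",200):
    m=RM.T@(cast(cw,ce,.084)[:2]-TM);rect=cv2.fitEllipse(p.astype(np.float32).reshape(-1,1,2))
    print(ce.round(),m.round(4),round(rect[2],1))
print(r.read_time())
E
```

```text
[ 0.34888347 -0.39209245 -0.15019334]
True [-1.65227102  0.54019837 -1.19109057] [-0.02007099  0.04108647]
[-0.07876166  0.32828064  0.14484626]
True [0.11137326 0.38914973 0.24542395] [-0.02017391  0.041064  ]
[332. 120.] [-0.0426 -0.0894] 90.5
18.0417
```

View pics/w3.png

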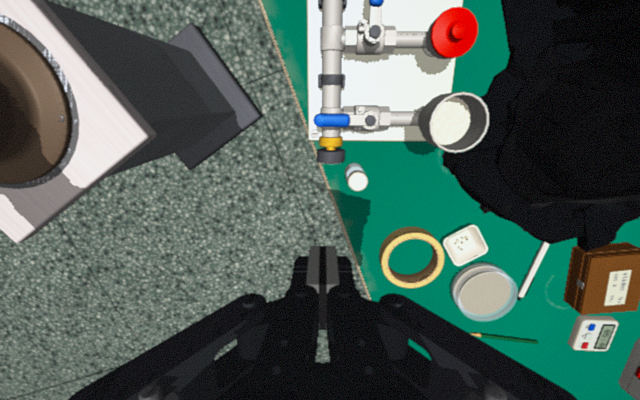

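The right lever (332,120) is in line at 90.5°. The middle lever (375,3) is at the picture's edge, so I'll move back and check all three from the top camera.

```bash
python3 - <<'E'
from h import *
r.move_pose(W(-.13,-.02,.30),RPY)
im=imaging.get_image("wrist");c=imaging.camera_info("wrist")
for ce,s,p in blobs(im,"blue",100):
    m=RM.T@(cast(c,ce,.084)[:2]-TM);print("w",ce.round(),m.round(4))
    w=np.array([RM.T@(cast(c,x,.084)[:2]-TM) for x in p]);d=np.linalg.svd(w-w.mean(0),full_matrices=False)[2][0];print(np.degrees(np.arctan2(-d[0],d[1]))%180)
im2=imaging.get_image("top");c=imaging.camera_info("top")
for ce,s,p in blobs(im2,"blue",20):
    if 280<ce[0]<450 and ce[1]>170: print("t",ce.round(1),(RM.T@(cast(c,ce,.084)[:2]-TM)).round(4))
print(r.read_time())
cv2.imwrite("pics/fin.png",np.vstack([im[:250],cv2.resize(im2[150:310,280:450],(640,340))[:,:]]))
E
```

```text
w [448.  26.] [0.0004 0.1335]
178.71608953490397
w [438. 115.] [0.0003 0.0439]
179.8939073726739
w [391. 224.] [-0.0433 -0.0887]
89.45977961260311
t [310.2 196.9] [0.0006 0.1334]
t [345.8 222.6] [0.0006 0.043 ]
t [387.2 278.9] [-0.0427 -0.0905]
18.8
```

View pics/fin.png

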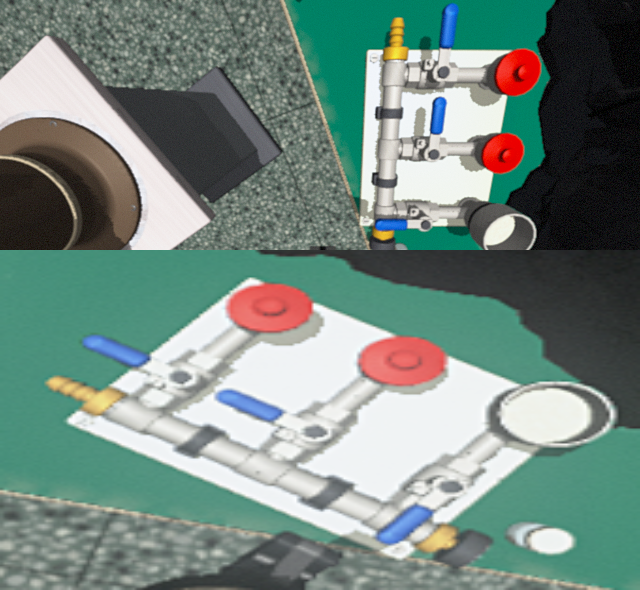

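Both views agree. Left (448,26) and middle (438,115) lie across their pipes, right (391,224) is in line, and the caps, funnel and vial are where they were. The arm is clear, so I'm handing in.

```bash
python3 -c "
from plant import ticket
print(ticket.sign_off())"
```

```text
the job is handed in; nothing more can be done
None
```

The job is handed in at about 19 s: the funnel station's (right) lever is fully open and the two capped stations' (left and middle) levers are fully shut, each pushed to its stop, with the funnel, caps and vial still in place in the last pictures.

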